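Load two trip-unit modules into their sloped test chutes

ROBOT

A 6-joint arm with a two-finger parallel gripper is mounted at the origin on the work surface. World frame = base frame: x ahead of the robot, y to its left, z up, the work surface at z = 0. Lengths are in m, angles in rad, forces in N, time in s.
With the tool pointing down it reaches from about 0.325 to 0.925 m from the base axis. Payload 3.1 kg.
Tool frame: the origin (TCP) lies on the centre line of the jaws, within the pads' length; the fingertips stand 17 mm ahead of it and the grasp point (between the pads) lies 2 mm behind it; z points along the fingers, x is the direction in which the jaws open and shut, and the axes are right-handed (so a half turn about z gives the same grasp; the last joint's range is limited). The gripper opens to 85 mm and grips with 20 to 120 N. Pads are 22 mm wide; open, the fingers measure 114 mm over their backs; the gripper's body (76 mm by 85 mm) begins 54 mm behind the grasp point. The pads swing forward as they close: fully open they stand 13 mm farther back than shut.
Start: joints at [-1.326, 0.217, 1.613, -0, 1.311, -0.112], TCP at [0.218, -0.586, 0.248] pointing down, gripper open.
Joint ranges: [-2.75, 2.75], [-0.78, 2.1], [0.31, 2.55], [-1.13, 4.27], [0.13, 2.63], [-2.58, 2.58]. Speed limits (rad/s): [2.79, 2.79, 3.14, 3.14, 3.14, 3.14].

INTERFACE

Orientations are given as [roll, pitch, yaw] about the fixed x, y, z axes, in that order (R = Rz(yaw) Ry(pitch) Rx(roll)).
In Python, from rig import r gives the robot as it stands.
- The arm moves only by the tool play_rows, never from a script. Its argument "moves" is text: rows parted by semicolons, each of 7 numbers parted by spaces: the turn, a rotation vector about the tool's x, y, z in degrees, then the shift along the tool's x, y, z in mm, then the closure, from 0 (fully open) to 1 (shut). In form: wx wy wz dx dy dz claw; .... A call has exactly 8 rows; each row is the pose to reach, as a shift and turn from the pose commanded when the call began, along the tool's axes at that moment; what a row does not reach only later rows make up. A row lasts 1/12 s, in which the tool goes at most 41.7 mm and 7.16 degrees, less where a joint would pass 70% of its speed; a pose out of reach is approached as far as the arm can. A call with a gripper value outside its range is refused whole. The fingers move at their own pace and stop on an object; the grip force is fixed at half the most. Time passes only in rows, so rows that repeat a pose let the fingers close, or fill a call up. It gives the time, the measured TCP pose, the force and the opening at its end, in the units of the state.
- r.get_state(): the state, without advancing time (a new reading comes with each control period).
- r.get_image(name): name is "scene" or "top"; returns a dict with "img" (420x560x3 uint8, red, green, blue), "camera_matrix" (3x3 intrinsics, pixels), "rvec" (rotation vector, rad) and "tvec" (3), from world to camera coordinates, as OpenCV has them. Camera axes: x right, y down, z forward; pixel columns grow to the right and rows downward; lengths in m; the calibration is good to about 2 mm. A picture is of the moment at which its call begins. There is no depth.
- r.job_done(): hands the job in, once; it reports no verdict.
The state is a dict: "t": time; "joints": joint angles; "qvel": joint speeds; "joint_efforts": joint torques, N m; "ee_pos": TCP position; "eef_rot": TCP orientation; "ft_force": force on the tool from outside, world axes, zero at the start; "wrist_torque": the same for the moment, N m; "finger_gap": finger opening in m.
Only numpy, scipy, OpenCV 4.12 (cv2) and the standard library are available. Lean on these libraries where they do the work, as an engineer would, in place of code of your own. Each camera call takes 0.05 s, during which the arm holds its last target.

TASK

Put each of the two ivory trip-unit modules, face up, into the upper end of the sloped chute of its own colour (red band to red stop, blue band to blue stop) and slide it down under the hold-down bar until its leading end rests against the coloured back stop, then let go. The modules are delicate: do not drop or fling them, and leave everything else on the bench where it is.

Things in the scene. Friction and masses are not known exactly. Their poses are not given: they have to be found in the camera images.
- red_module: Red-banded trip-unit module: ivory plastic block 90 (x) x 36 (y) x 44 mm tall, 48 over the square red button on its face (the +z side), with a red band round its middle; flat plain sides, 0.13 to 0.25 kg. Origin: centre of its underside. Starts face up on the bench. Both ends are alike: either may lead down the chute.
- blue_module: Blue-banded trip-unit module: ivory plastic block 90 (x) x 36 (y) x 44 mm tall, 48 over the square blue button on its face (the +z side), with a blue band round its middle; flat plain sides, 0.13 to 0.25 kg. Origin: centre of its underside. Starts face up on the bench. Both ends are alike: either may lead down the chute.
- red_lane: Sloped lane of the fixed chute with the red back stop. Origin: lane floor, centre line, at the stop's face. x points down the slope (15 degrees) to the stop, y across, z square to the floor. Floor from x = -220 mm (open high end, nearest the robot) to 0 (22 mm above the bench). Side walls 46 mm apart inside, 5 thick, 12 high. Stop 8 thick, 60 wide, 36 high, red.
- red_entry (a point): Middle of the open high end of the red lane's floor, about 80 mm above the bench. A module laid on the slope stays where it is (friction about 0.6) until it is pushed; pushing it down takes 1 N or less.
- red_bar (a point): Middle of the underside of the red chute's hold-down bar, 56 mm above the lane floor; the bar is 4 mm thick, black, and spans the lane from x = -54 to -28 mm on posts above the side walls. A module passes under it with about 8 mm to spare but cannot be set at the stop from above; at rest its last 36 mm stick out uphill of the bar.
- blue_lane: Sloped lane of the fixed chute with the blue back stop. Origin: lane floor, centre line, at the stop's face. x points down the slope (15 degrees) to the stop, y across, z square to the floor. Floor from x = -220 mm (open high end, nearest the robot) to 0 (22 mm above the bench). Side walls 46 mm apart inside, 5 thick, 12 high. Stop 8 thick, 60 wide, 36 high, blue.
- blue_entry (a point): Middle of the open high end of the blue lane's floor, about 80 mm above the bench. A module laid on the slope stays where it is (friction about 0.6) until it is pushed; pushing it down takes 1 N or less.
- blue_bar (a point): Middle of the underside of the blue chute's hold-down bar, 56 mm above the lane floor; the bar is 4 mm thick, black, and spans the lane from x = -54 to -28 mm on posts above the side walls. A module passes under it with about 8 mm to spare but cannot be set at the stop from above; at rest its last 36 mm stick out uphill of the bar.
- screwdriver: Bystander: screwdriver with a yellow handle, 190 mm long, lying between the two chutes. Origin: its middle, underside.
- wrench: Bystander: steel wrench 180 mm long lying on the bench on the right. Origin: its middle, underside.
- spray_can: Bystander: upright can with a yellow label, 58 mm across, 170 mm high, at the far left. Origin: centre of its underside.
- multimeter: Bystander: yellow multimeter 150 x 78 x 36 mm lying on the left. Origin: centre of its underside.
- black_module: Bystander: a black module with a grey band, of the same size as the others, lying in front of the chutes; not to be loaded. Origin: centre of its underside.
There are look-alikes about, which are no part of the job. Leave any orange or pink look-alike of the part that bears blue_lane alone.

How it is judged:
By the outcome, as a careful person would: the job done as asked, in the order asked, and still so for the second after the job is handed in, with the robot touching nothing.
It also fails if it takes over 72 s, if anything falls off the work surface, if the arm or the gripper's body presses on something with over 40 N, if the wrist force passes 120 N, or if a joint passes its speed limit or range.

## Working session

There is one attempt and no reset: what is moved stays moved. The work goes in short steps, Python scripts to look and compute and a tool call to move; the robot and the scene stay as the last step left them, time stands still between calls to the robot, and variables do not carry over. Pictures are saved under pics/ and viewed, and the job is handed in when it is done.

Besides the shell and the picture viewer there is one more tool, called after "Emit:" as name(argument=value, ...) on one line, values as JSON. play_rows: Moves the arm, as the interface text tells. Its arguments: {"type":"object","properties":{"moves":{"type":"string"}},"required":["moves"]}

```bash
ls; mkdir -p pics; python3 - <<'E'
from rig import r
import cv2
for n in ("scene","top"):
    d=r.get_image(n)
    cv2.imwrite(f"pics/{n}0.png",cv2.cvtColor(d["img"],cv2.COLOR_RGB2BGR))
    print(n,d["camera_matrix"],d["rvec"],d["tvec"])
print(r.get_state())
E
```

```text
pics
scene [[388.607339     0.         287.45909625]
 [  0.         388.607339   208.28061355]
 [  0.           0.           1.        ]] [ 2.16188455  1.27982643 -0.43805467] [-0.23702545 -0.29044135  1.3939157 ]
top [[397.83405967   0.         279.42662862]
 [  0.         397.83405967 208.86632119]
 [  0.           0.           1.        ]] [ 2.17139694 -2.18765563  0.06083946] [0.025892   0.50895147 1.32616224]
{'t': 0.1, 'joints': array([-1.32616673e+00,  2.17679746e-01,  1.61477223e+00,  9.59564240e-07,
        1.31131790e+00, -1.12189541e-01]), 'qvel': array([-0.00079067, -0.00193822, -0.00447045, -0.00117568, -0.00124035,
        0.000121  ]), 'joint_efforts': array([-2.92321274e-04, -3.98072648e+01, -3.04969919e+01, -1.55037815e-04,
        4.21492732e-03, -5.22216084e-06]), 'ee_pos': array([ 0.21816659, -0.58494072,  0.24709894]), 'eef_rot': array([-3.14134798e+00,  2.16342801e-03, -1.21397717e+00]), 'ft_force': array([ 0.05866854, -0.34366159,  0.131997  ]), 'wrist_torque': array([-0.06884815,  0.0112613 , -0.04679488]), 'finger_gap': 0.0853141433097833}
```

View pics/scene0.png

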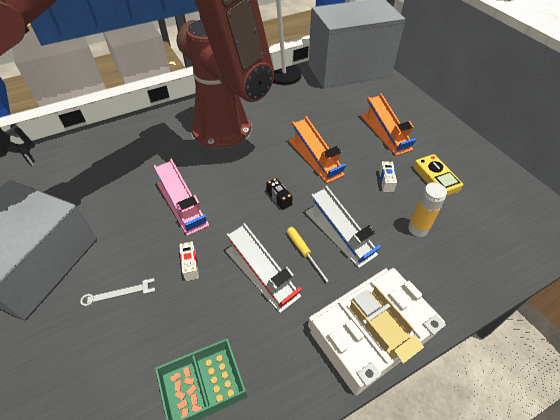

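View pics/top0.png

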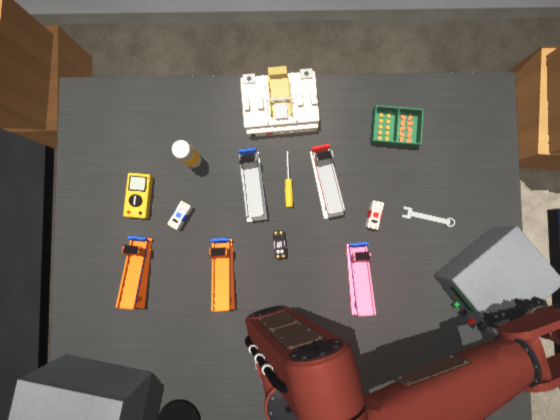

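```bash
cat > h.py <<'E'
import numpy as np, cv2
from rig import r
class Cam:
    def __init__(s,n):
        d=r.get_image(n); s.img=cv2.cvtColor(d["img"],cv2.COLOR_RGB2BGR)
        s.K=np.array(d["camera_matrix"]); s.R=cv2.Rodrigues(np.array(d["rvec"],float))[0]; s.t=np.array(d["tvec"],float).ravel()
        s.c=-s.R.T@s.t
    def ray(s,uv): 
        v=s.R.T@np.linalg.inv(s.K)@np.array([uv[0],uv[1],1.]); return v
    def onz(s,uv,z):
        v=s.ray(uv); return s.c+v*(z-s.c[2])/v[2]
    def proj(s,p):
        q=s.K@(s.R@np.array(p,float)+s.t); return q[:2]/q[2]
    def crop(s,x,y,w,h,k,fn):
        cv2.imwrite(fn,cv2.resize(s.img[y:y+h,x:x+w],None,fx=k,fy=k,interpolation=cv2.INTER_CUBIC))
E
python3 - <<'E'
from h import *
T=Cam("top");S=Cam("scene")
print(T.c,S.c)
T.crop(160,135,240,110,3.3,"pics/t1.png")
S.crop(150,150,260,160,3,"pics/s1.png")
E
```

```text
[0.41589404 0.00421158 1.35846336] [ 1.07477725 -0.33885896  0.90197931]
```

View pics/t1.png

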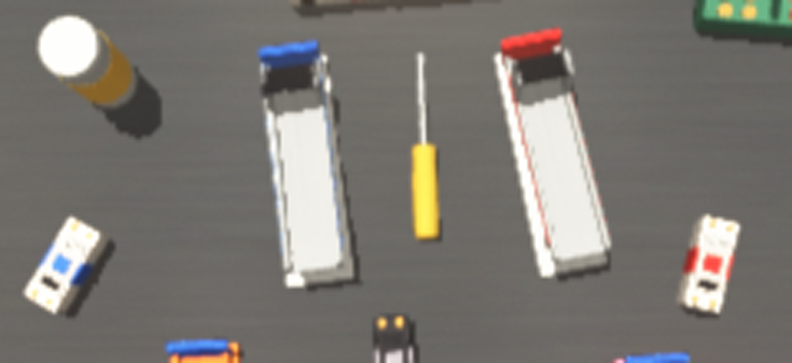

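View pics/s1.png

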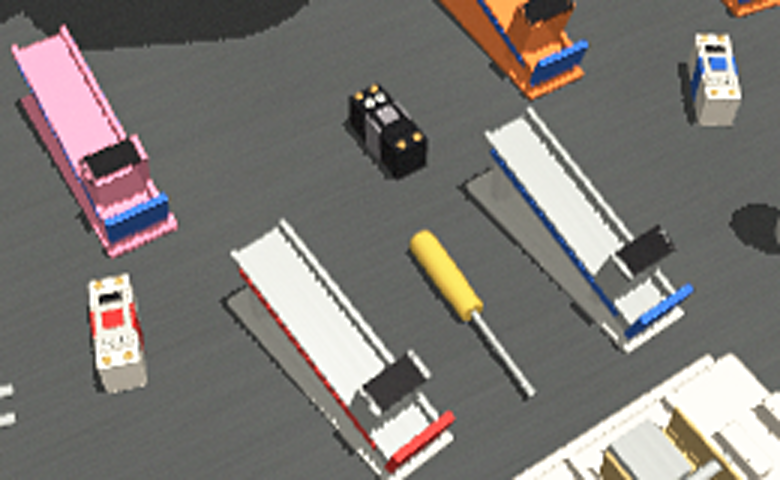

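```bash
python3 - <<'E'
from h import *
T=Cam("top");S=Cam("scene")
def g(c,x,y,w,h,k):
    im=cv2.resize(c.img[y:y+h,x:x+w],None,fx=k,fy=k,interpolation=cv2.INTER_LANCZOS4)
    for i in range(0,w,10): cv2.line(im,(i*k,0),(i*k,6),(0,255,0),1); cv2.putText(im,str(x+i),(i*k,18),0,.35,(0,255,0),1)
    for i in range(0,h,10): cv2.line(im,(0,i*k),(6,i*k),(0,255,0),1); cv2.putText(im,str(y+i),(8,i*k+4),0,.35,(0,255,0),1)
    return im
cv2.imwrite("pics/g1.png",np.hstack([g(T,305,140,45,82,7),g(T,232,142,45,82,7)]))
cv2.imwrite("pics/g2.png",g(S,222,218,84,92,6))
cv2.imwrite("pics/g3.png",g(S,304,182,80,88,6))
cv2.imwrite("pics/g4.png",np.hstack([g(T,362,195,30,40,12),g(T,163,195,32,40,12)]))
E
```

```text
(no output)
```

View pics/g1.png

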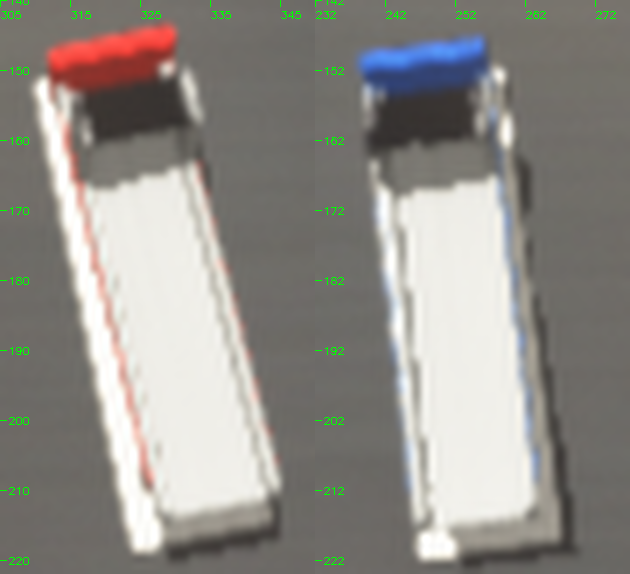

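View pics/g2.png

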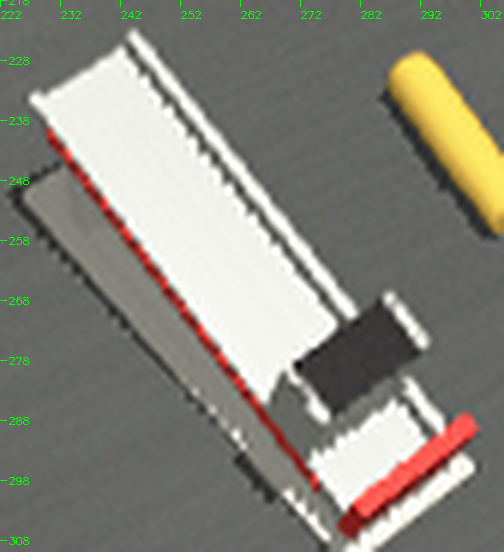

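View pics/g3.png

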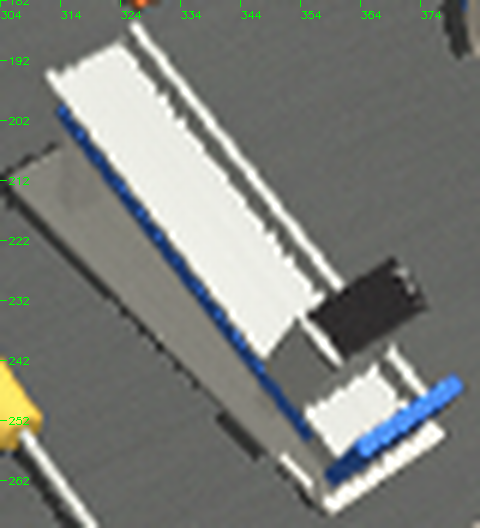

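View pics/g4.png

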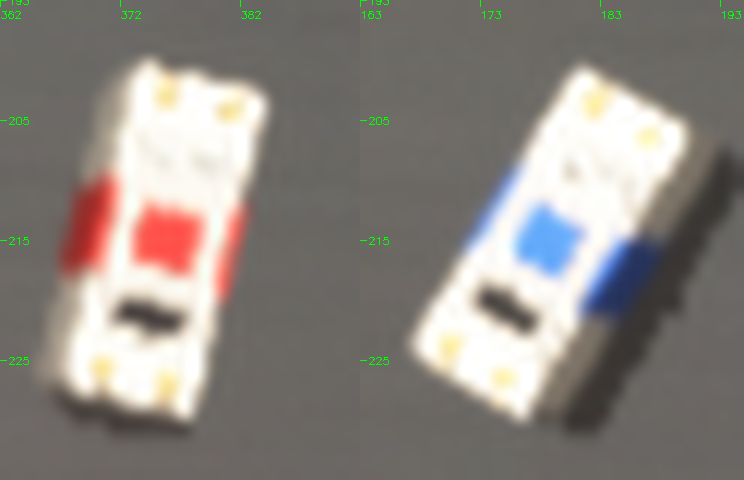

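```bash
cat > est.py <<'E'
from h import *
T=Cam("top");S=Cam("scene")
def px(p,o,k): return ((p[0]+.5)/k-.5+o[0],(p[1]+.5)/k-.5+o[1])
mods={}
for n,o,cs in (("red",(362,195),[(148,58),(268,95),(192,422),(65,385)]),("blue",(163-30,195),[(580,65),(690,122),(527,422),(410,345)])):
    P=np.array([T.onz(px(c,o,12),.044)[:2] for c in cs])
    L=((P[0]+P[1])-(P[2]+P[3]))/2; W=((P[0]+P[3])-(P[1]+P[2]))/2
    print(n,"ctr",P.mean(0),"L",np.linalg.norm(L),"W",np.linalg.norm(W),"yaw",np.degrees(np.arctan2(L[1],L[0])),np.degrees(np.arctan2(W[1],W[0]))-90)
a=np.radians(15)
for n,o,e,s in (("red",(305,140),(215,505),(113,50)),("blue",(232-45,142),(483,522),(424,57))):
    E=T.onz(px(e,o,7),.022+.22*np.sin(a)); 
    Q=T.onz(px(s,o,7),.022+.036*np.cos(a)-.004*np.sin(a))
    d=(Q-E)[:2]; u=d/np.linalg.norm(d)
    # stop top centre lies at lane x=4,z=36 => horizontal offset
    exp=.22*np.cos(a)+.004*np.cos(a)+.036*np.sin(a)
    print(n,"entry",E,"len",np.linalg.norm(d),"exp",exp,"yaw",np.degrees(np.arctan2(u[1],u[0])))
    yaw=np.arctan2(u[1],u[0])
    err=(np.linalg.norm(d)-exp)/2
    O=np.r_[E[:2]+u*(err+.22*np.cos(a)),.022]
    X=np.r_[u*np.cos(a),-np.sin(a)];Y=np.r_[-u[1],u[0],0];Z=np.cross(X,Y)
    print(" O",O)
    for c,nm in ((T,"t"),(S,"s")):
        im=cv2.resize(c.img,None,fx=4,fy=4,interpolation=cv2.INTER_CUBIC)
        pts=[(-.22,y,z) for y in(-.028,.028) for z in(.012,)]+[(-.22,-.023,0),(-.22,.023,0)]+[(x,y,.036) for x in(0,.008) for y in(-.03,.03)]+[(x,y,.060) for x in(-.054,-.028) for y in(-.023,.023)]+[(0,-.028,.012)]
        q=[c.proj(O+p[0]*X+p[1]*Y+p[2]*Z) for p in pts]
        for p in q: cv2.drawMarker(im,tuple(int(round((v+.5)*4)) for v in p),(255,0,255),cv2.MARKER_CROSS,9,1)
        q=np.array(q)*4; x0,y0=(q.min(0)-40).astype(int);x1,y1=(q.max(0)+40).astype(int)
        cv2.imwrite(f"pics/v_{n}_{nm}.png",im[y0:y1,x0:x1])
E
python3 est.py; python3 - <<'E'
import cv2,numpy as np
for n in("t","s"):
    A=[cv2.imread(f"pics/v_{c}_{n}.png") for c in("red","blue")]
    h=max(a.shape[0] for a in A); A=[cv2.copyMakeBorder(a,0,h-a.shape[0],0,0,0) for a in A]
    cv2.imwrite(f"pics/v_{n}.png",np.hstack(A)); print(np.hstack(A).shape)
E
```

```text
red ctr [ 0.48613418 -0.29522059] L 0.09294381055744898 W 0.03517429496416655 yaw -14.906127117772078 -17.271778960828243
blue ctr [0.491577   0.35694982] L 0.09199213890075503 W 0.03687525490640575 yaw -29.563754665880936 -30.657320299766184
red entry [ 0.49427159 -0.15833426  0.07894019] len 0.22154460150430735 exp 0.22568487071244206 yaw 10.835674258588197
 O [ 0.70095319 -0.11877425  0.022     ]
blue entry [0.48198373 0.09833057 0.07894019] len 0.22415666115988178 exp 0.22568487071244206 yaw 7.458623606256044
 O [0.69193175 0.12581652 0.022     ]
(361, 395, 3)
(406, 742, 3)
```

View pics/v_t.png

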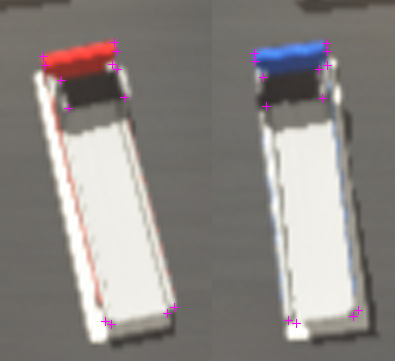

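View pics/v_s.png

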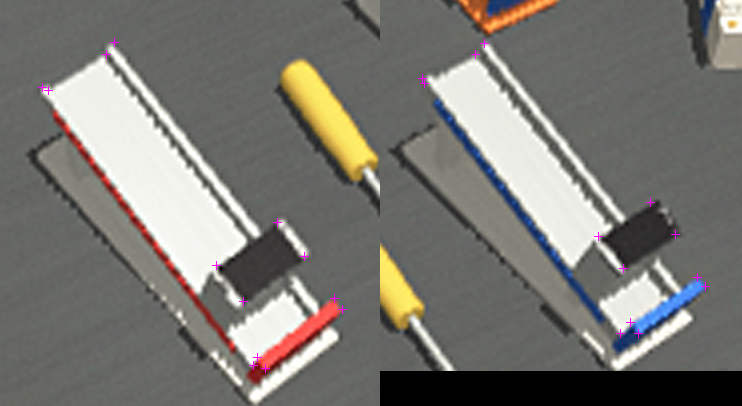

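```bash
cat > tg.py <<'E'
import numpy as np,sys
from scipy.spatial.transform import Rotation as Ro
a=np.radians(15)
LANE={"red":(np.array([.7015,-.1185,.022]),10.8),"blue":(np.array([.692,.126,.022]),7.5)}
MOD={"red":((.4861,-.2952),-15.5,-1),"blue":((.4916,.3570),-30.,1)}
def frame(z,x): z=np.array(z)/np.linalg.norm(z); return np.column_stack([x,np.cross(z,x),z])
def grasp(n,h,off=.028):
    (cx,cy),yw,s=MOD[n]; y=np.radians(yw); u=np.array([np.cos(y),np.sin(y),0]); v=s*np.array([-u[1],u[0],0])
    return frame([0,0,-1],v), np.array([cx,cy,h])-off*u
def lane(n,x,y,z):
    O,yw=LANE[n]; s=MOD[n][2]; w=np.radians(yw); u=np.array([np.cos(w),np.sin(w),0])
    X=np.cos(a)*u-np.array([0,0,np.sin(a)]);Y=np.array([-u[1],u[0],0]);Z=np.cross(X,Y)
    return frame(-Z,s*Y), O+x*X+y*Y+z*Z
def cur():
    from rig import r
    s=r.get_state(); return s,Ro.from_euler("xyz",s["eef_rot"]).as_matrix(),np.array(s["ee_pos"])
def delta(T):
    s,R,p=cur(); w=Ro.from_matrix(R.T@T[0]).as_rotvec(degrees=True); d=R.T@(T[1]-p)*1000
    print("t",round(s["t"],2),"rot",w.round(1),"shift",d.round(1),"F",s["ft_force"].round(1),"gap",round(s["finger_gap"],4))
def inlane(n):
    s,R,p=cur(); O,_=LANE[n]; _,q=lane(n,0,0,0); Rl=lane(n,0,0,0)[0]; Z=-Rl[:,2]; Y=Rl[:,0]*MOD[n][2]; X=np.cross(Y,Z)
    print("lane xyz mm",(np.array([X,Y,Z])@(p-O)*1000).round(1),"F lane",(np.array([X,Y,Z])@s["ft_force"]).round(1),"t",round(s["t"],2),"gap",s["finger_gap"])
E
python3 - <<'E'
from tg import *
delta(grasp("red",.12)); delta(grasp("red",.033))
E
```

```text
t 0.4 rot [ 0.   0.  35.9] shift [-194.9 -329.7  128.2] F [0.3 0.5 0.2] gap 0.0854
t 0.4 rot [ 0.   0.  35.9] shift [-194.9 -329.7  215.2] F [0.3 0.5 0.2] gap 0.0854
```

Emit:
play_rows(moves="0 0 4 -20 -33 10 0; 0 0 8 -40 -66 20 0; 0 0 12 -60 -99 30 0; 0 0 16 -80 -132 40 0; 0 0 20 -100 -165 50 0; 0 0 24 -120 -198 60 0; 0 0 28 -140 -231 70 0; 0 0 32 -160 -264 80 0")

```text
t: 1.07
ee_pos: [0.4108, -0.342, 0.1682]
eef_rot: [-3.141, -0.0, -1.776]
ft_force: [0.7, -0.9, 0.7]
finger_gap: 0.0854
```

```bash
python3 - <<'E'
from tg import *
delta(grasp("red",.12)); delta(grasp("red",.033))
E
```

```text
t 1.07 rot [-0.  -0.   3.7] shift [-63.  -36.2  48.2] F [ 0.7 -0.9  0.7] gap 0.0854
t 1.07 rot [-0.  -0.   3.7] shift [-63.1 -36.1 135.2] F [ 0.7 -0.9  0.7] gap 0.0854
```

Emit:
play_rows(moves="0 0 1 -16 -9 10 0; 0 0 2 -32 -18 20 0; 0 0 3 -48 -27 30 0; 0 0 3.7 -63 -36 40 0; 0 0 3.7 -63 -36 48 0; 0 0 3.7 -63 -36 48 0; 0 0 3.7 -63 -36 48 0; 0 0 3.7 -63 -36 48 0")

```text
t: 1.73
ee_pos: [0.4575, -0.29, 0.1208]
eef_rot: [-3.141, -0.001, -1.838]
ft_force: [-0.0, -0.4, 0.4]
finger_gap: 0.0855
```

```bash
python3 - <<'E'
from tg import *
from h import *
delta(grasp("red",.033))
T=Cam("top");S=Cam("scene")
cv2.imwrite("pics/a1.png",np.hstack([cv2.resize(T.img[170:270,320:420],None,fx=4,fy=4,interpolation=2),cv2.resize(S.img[200:300,140:240],None,fx=4,fy=4,interpolation=2)]))
E
```

```text
t 1.73 rot [-0.  -0.   0.2] shift [-2.7 -0.9 87.8] F [-0.  -0.4  0.4] gap 0.0855
```

View pics/a1.png

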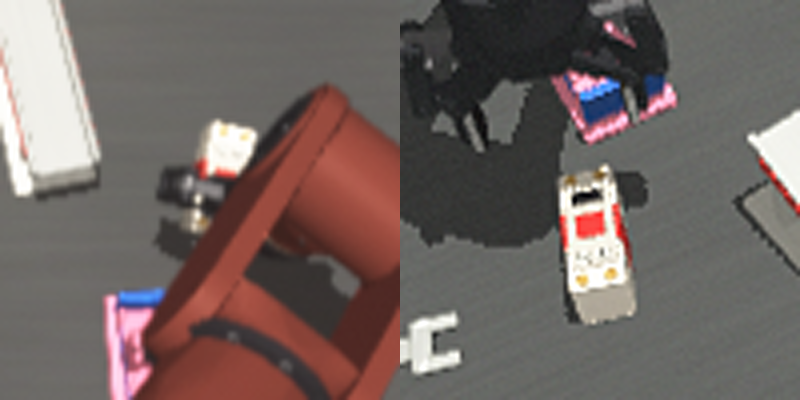

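```bash
python3 - <<'E'
import cv2,numpy as np
im=cv2.imread("pics/top0.png"); c=im[232:320,335:385]
cv2.imwrite("pics/p.png",cv2.resize(c,None,fx=7,fy=7,interpolation=cv2.INTER_CUBIC))
E
python3 - <<'E'
import sys; sys.path.insert(0,'.')
from h import *
T=Cam("top")
for u,v,z in [(349,243,.056),(369,243,.056),(349,246,.056),(353,249,.085),(370,249,.085),(353,262,.085),(370,262,.085)]: print(u,v,T.onz((u,v),z).round(3))
E
```

```text
349 243 [ 0.393 -0.204  0.056]
369 243 [ 0.393 -0.269  0.056]
349 246 [ 0.384 -0.204  0.056]
353 249 [ 0.375 -0.212  0.085]
370 249 [ 0.374 -0.266  0.085]
353 262 [ 0.334 -0.211  0.085]
370 262 [ 0.333 -0.265  0.085]
```

View pics/p.png

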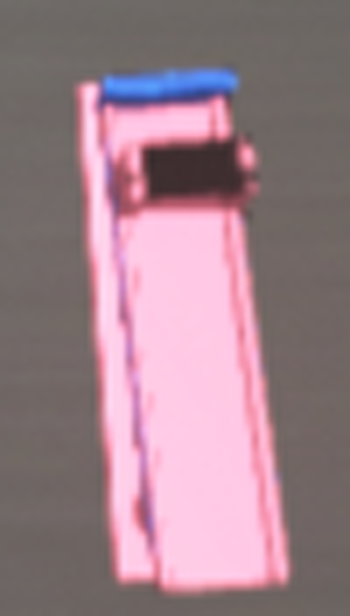

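Emit:
play_rows(moves="0 0 0.2 -2.5 -1 15 0; 0 0 0.2 -2.5 -1 30 0; 0 0 0.2 -2.5 -1 45 0; 0 0 0.2 -2.5 -1 60 0; 0 0 0.2 -2.5 -1 70 0; 0 0 0.2 -2.5 -1 80 0; 0 0 0.2 -2.5 -1 85 0; 0 0 0.2 -2.5 -1 88 0")

```text
t: 2.55
ee_pos: [0.459, -0.2869, 0.0317]
eef_rot: [3.141, 0.0, -1.841]
ft_force: [1.1, 1.0, -0.8]
finger_gap: 0.0859
```

Emit:
play_rows(moves="0 0 0 0 0 0 0.2; 0 0 0 0 0 0 0.3; 0 0 0 0 0 0 0.4; 0 0 0 0 0 0 0.5; 0 0 0 0 0 0 0.6; 0 0 0 0 0 0 0.7; 0 0 0 0 0 0 0.8; 0 0 0 0 0 0 1")

```text
t: 3.22
ee_pos: [0.46, -0.2873, 0.0333]
eef_rot: [-3.14, -0.001, -1.84]
ft_force: [-0.8, 0.2, 5.3]
finger_gap: 0.0353
```

Emit:
play_rows(moves="0 0 0 0 0 0 1; 0 0 0 0 0 -3 1; 0 0 0 0 0 -8 1; 0 0 0 0 0 -15 1; 0 0 0 0 0 -25 1; 0 0 0 0 0 -35 1; 0 0 0 0 0 -45 1; 0 0 0 0 0 -55 1")

```text
t: 3.88
ee_pos: [0.4596, -0.2871, 0.0888]
eef_rot: [-3.141, -0.0, -1.841]
ft_force: [0.3, -0.4, -1.3]
finger_gap: 0.0353
```

```bash
python3 - <<'E'
from tg import *
from h import *
delta(lane("red",-.188,0,.13)); delta(lane("red",-.188,0,.04))
T=Cam("top");S=Cam("scene")
cv2.imwrite("pics/a2.png",np.hstack([cv2.resize(T.img[170:270,320:420],None,fx=4,fy=4,interpolation=2),cv2.resize(S.img[180:280,140:240],None,fx=4,fy=4,interpolation=2)]))
E
```

```text
t 3.88 rot [-14.8   3.4 -26.1] shift [-161.4  -55.7 -107.5] F [ 0.3 -0.4 -1.3] gap 0.0353
t 3.88 rot [-14.8   3.4 -26.1] shift [-151.2  -34.7  -20.5] F [ 0.3 -0.4 -1.3] gap 0.0353
```

View pics/a2.png

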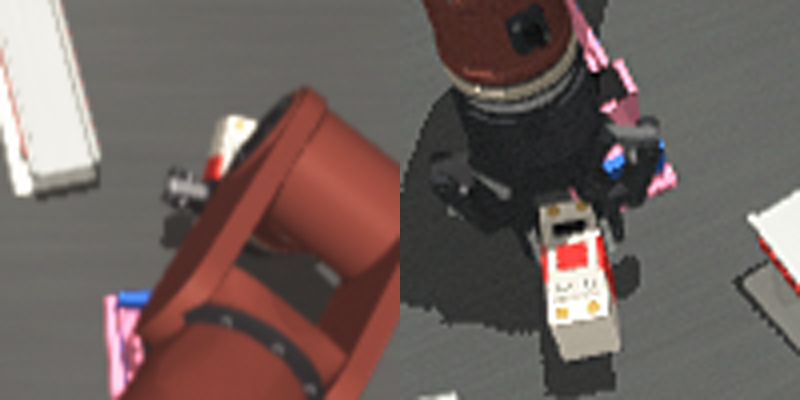

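Emit:
play_rows(moves="-1 0.2 -2 0 0 -15 1; -2 0.5 -4 -5 -2 -32 1; -4 1 -7 -15 -5 -50 1; -6 1.4 -10 -28 -10 -68 1; -8 1.8 -14 -44 -16 -84 1; -10 2.3 -18 -62 -22 -96 1; -12 2.8 -21 -80 -28 -104 1; -13.5 3.1 -23.5 -96 -34 -108 1")

```text
t: 4.65
ee_pos: [0.5192, -0.2027, 0.1969]
eef_rot: [2.903, -0.006, -1.425]
ft_force: [-0.9, -0.6, -1.5]
finger_gap: 0.0352
```

```bash
python3 - <<'E'
from tg import *
delta(lane("red",-.188,0,.10)); inlane("red")
E
```

```text
t 4.65 rot [-1.3  0.3 -2.5] shift [-50.3 -43.   19.8] F [-0.9 -0.6 -1.5] gap 0.0352
lane xyz mm [-233.5  -48.5  118.5] F lane [-0.6 -0.4 -1.7] t 4.65 gap 0.035239044394015616
```

Emit:
play_rows(moves="-0.3 0 -0.5 -9 -8 2 1; -0.6 0 -1 -20 -17 5 1; -1 0.2 -1.5 -31 -27 9 1; -1.2 0.3 -2.3 -40 -35 13 1; -1.3 0.3 -2.5 -47 -40 17 1; -1.3 0.3 -2.5 -50 -43 20 1; -1.3 0.3 -2.5 -50 -43 20 1; -1.3 0.3 -2.5 -50 -43 20 1")

```text
t: 5.32
ee_pos: [0.5466, -0.149, 0.1649]
eef_rot: [2.877, 0.001, -1.385]
ft_force: [0.8, -1.0, -1.7]
finger_gap: 0.0352
```

```bash
python3 - <<'E'
from tg import *
from h import *
delta(lane("red",-.188,0,.04)); inlane("red")
T=Cam("top");S=Cam("scene")
cv2.imwrite("pics/a3.png",np.hstack([cv2.resize(T.img[140:240,280:380],None,fx=4,fy=4,interpolation=2),cv2.resize(S.img[190:290,200:300],None,fx=4,fy=4,interpolation=2)]))
E
```

```text
t 5.32 rot [ 0.1  0.1 -0.1] shift [-0.8 -1.6 57.1] F [ 0.8 -1.  -1.7] gap 0.0352
lane xyz mm [-189.4   -0.9   97.1] F lane [ 1.  -1.1 -1.5] t 5.32 gap 0.03515380780707067
```

View pics/a3.png

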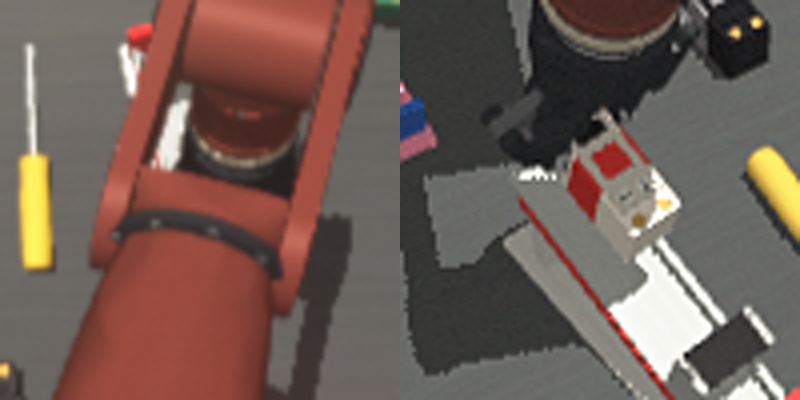

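Emit:
play_rows(moves="0 0 0 0 -1 6 1; 0 0 0 -1 -1.5 14 1; 0 0 0 -1 -1.5 23 1; 0 0 0 -1 -1.5 32 1; 0 0 0 -1 -1.5 40 1; 0 0 0 -1 -1.5 45 1; 0 0 0 -1 -1.5 48 1; 0 0 0 -1 -1.5 48 1")

```text
t: 6.08
ee_pos: [0.5353, -0.1496, 0.1175]
eef_rot: [2.877, 0.002, -1.384]
ft_force: [-0.1, 0.2, -1.3]
finger_gap: 0.035
```

```bash
python3 - <<'E'
from tg import *
from h import *
inlane("red")
S=Cam("scene")
im=cv2.resize(S.img[190:290,200:300],None,fx=6,fy=6,interpolation=2)
R,p=cur()[1:]
Z=-R[:,2];Y=-R[:,0];X=np.cross(Y,Z)
c=p+.028*X-.033*Z
for x in(-.045,.045):
  for y in(-.018,.018):
    for z in(0,.044):
      u,v=S.proj(c+x*X+y*Y+z*Z); cv2.drawMarker(im,(int((u-200+.5)*6),int((v-190+.5)*6)),(255,0,255),0,10,1)
cv2.imwrite("pics/a4.png",im)
E
```

```text
lane xyz mm [-188.     0.6   48.5] F lane [ 0.3  0.2 -1.3] t 6.08 gap 0.03500775958824888
```

View pics/a4.png

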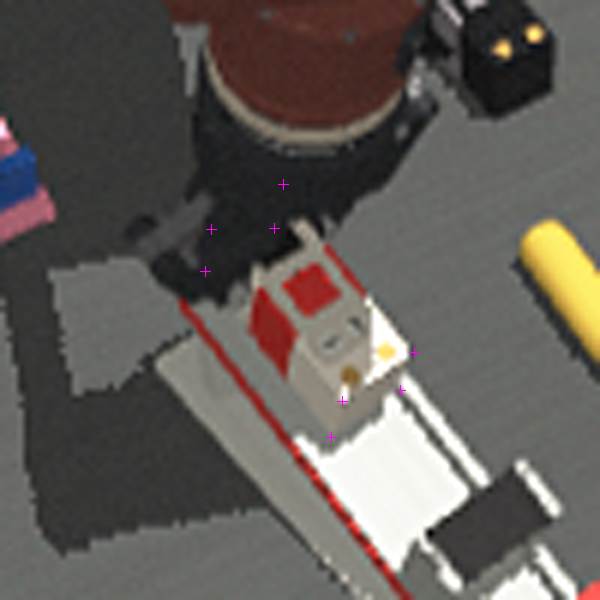

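Emit:
play_rows(moves="0 0 0 0 0 3 1; 0 0 0 0 0 6 1; 0 0 0 0 0 9 1; 0 0 0 0 0 11 1; 0 0 0 0 0 12 1; 0 0 0 0 0 13 1; 0 0 0 0 0 13.5 1; 0 0 0 0 0 13.5 1")

```text
t: 6.8
ee_pos: [0.5327, -0.1504, 0.1056]
eef_rot: [2.879, 0.001, -1.384]
ft_force: [0.3, -0.1, -2.2]
finger_gap: 0.0352
```

```bash
python3 -c "
from tg import *
inlane('red')"
```

```text
lane xyz mm [-187.6    0.3   36.3] F lane [ 0.8 -0.2 -2. ] t 6.8 gap 0.03519194694777966
```

Feel for the floor, 2 mm further.

Emit:
play_rows(moves="0 0 0 0 0 0.5 1; 0 0 0 0 0 1 1; 0 0 0 0 0 1.5 1; 0 0 0 0 0 1.5 1; 0 0 0 0 0 2 1; 0 0 0 0 0 2 1; 0 0 0 0 0 2 1; 0 0 0 0 0 2 1")

```text
t: 7.47
ee_pos: [0.5322, -0.1505, 0.1037]
eef_rot: [2.879, 0.001, -1.384]
ft_force: [-0.4, -0.3, -1.5]
finger_gap: 0.035
```

```bash
python3 -c "
from tg import *
inlane('red')"
```

```text
lane xyz mm [-187.6    0.3   34.3] F lane [-0.1 -0.2 -1.6] t 7.47 gap 0.035007733919878596
```

Emit:
play_rows(moves="0 0 0 0 0 0.5 1; 0 0 0 0 0 0.5 1; 0 0 0 0 0 1 1; 0 0 0 0 0 1 1; 0 0 0 0 0 1.5 1; 0 0 0 0 0 1.5 1; 0 0 0 0 0 1.5 1; 0 0 0 0 0 1.5 1")

```text
t: 8.13
ee_pos: [0.532, -0.1506, 0.1026]
eef_rot: [2.879, 0.001, -1.384]
ft_force: [-0.7, 0.3, 1.0]
finger_gap: 0.0351
```

```bash
python3 -c "
from tg import *
inlane('red')"
```

```text
lane xyz mm [-187.5    0.2   33.2] F lane [-0.8  0.4  0.8] t 8.13 gap 0.03509599997242215
```

Emit:
play_rows(moves="0 0 0 0 -5 0 1; 0 0 0 0 -14 0 1; 0 0 0 0 -26 0 1; 0 0 0 0 -38 0 1; 0 0 0 0 -50 0 1; 0 0 0 0 -61 0 1; 0 0 0 0 -68 0 1; 0 0 0 0 -70 0 1")

```text
t: 8.8
ee_pos: [0.5998, -0.1379, 0.084]
eef_rot: [2.88, 0.001, -1.384]
ft_force: [-1.4, -0.4, 3.7]
finger_gap: 0.035
```

```bash
python3 - <<'E'
from tg import *
from h import *
inlane("red")
S=Cam("scene")
S.crop(220,210,100,100,6,"pics/a5.png")
E
```

```text
lane xyz mm [-116.1    0.    33.1] F lane [-2.4 -0.2  3.2] t 8.8 gap 0.03501932040185646
```

View pics/a5.png

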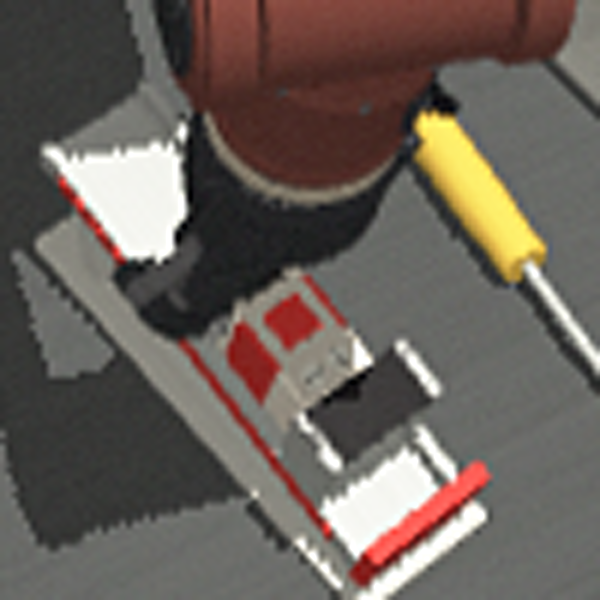

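Emit:
play_rows(moves="0 0 0 0 -3 -0.4 1; 0 0 0 0 -8 -0.4 1; 0 0 0 0 -14 -0.4 1; 0 0 0 0 -20 -0.4 1; 0 0 0 0 -26 -0.4 1; 0 0 0 0 -31 -0.4 1; 0 0 0 0 -34 -0.4 1; 0 0 0 0 -35 -0.4 1")

```text
t: 9.52
ee_pos: [0.6322, -0.1316, 0.0753]
eef_rot: [2.879, 0.001, -1.384]
ft_force: [-2.2, -0.4, 3.9]
finger_gap: 0.0347
```

```bash
python3 - <<'E'
from tg import *
from h import *
inlane("red")
S=Cam("scene")
S.crop(220,210,100,100,6,"pics/a6.png")
E
```

```text
lane xyz mm [-82.    0.1  33.2] F lane [-3.1  0.   3.2] t 9.52 gap 0.03469102355964359
```

View pics/a6.png

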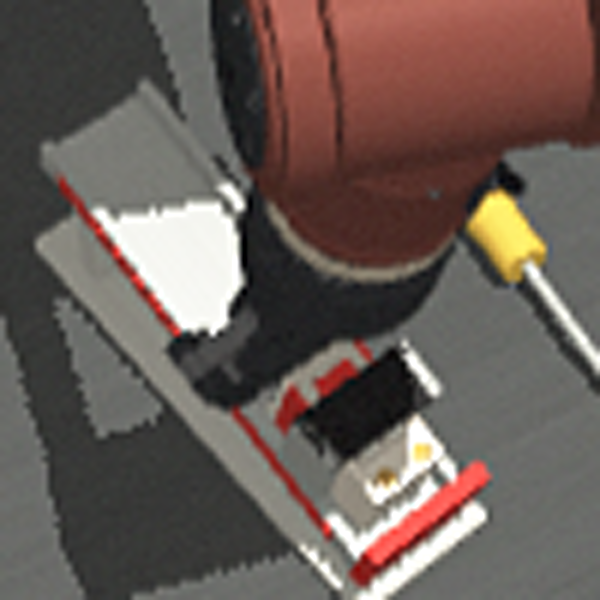

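Emit:
play_rows(moves="0 0 0 0 -1 0 1; 0 0 0 0 -2 0 1; 0 0 0 0 -3 0 1; 0 0 0 0 -4 0 1; 0 0 0 0 -5 0 1; 0 0 0 0 -6 0 1; 0 0 0 0 -7 0 1; 0 0 0 0 -7 0 1")

```text
t: 10.23
ee_pos: [0.6385, -0.1305, 0.0736]
eef_rot: [2.879, 0.001, -1.384]
ft_force: [-1.5, -0.7, 3.9]
finger_gap: 0.0352
```

Emit:
play_rows(moves="0 0 0 0 -0.5 0 1; 0 0 0 0 -1 0 1; 0 0 0 0 -1 0 1; 0 0 0 0 -1.5 0 1; 0 0 0 0 -1.5 0 1; 0 0 0 0 -2 0 1; 0 0 0 0 -2 0 1; 0 0 0 0 -2 0 1")

```text
t: 10.9
ee_pos: [0.6402, -0.1301, 0.0731]
eef_rot: [2.879, 0.001, -1.384]
ft_force: [0.0, -0.1, 4.2]
finger_gap: 0.035
```

```bash
python3 - <<'E'
from tg import *
from h import *
inlane("red")
S=Cam("scene")
S.crop(220,210,100,100,6,"pics/a7.png")
E
```

```text
lane xyz mm [-73.5   0.1  33.2] F lane [-1.1 -0.1  4.1] t 10.9 gap 0.03499990897195242
```

View pics/a7.png

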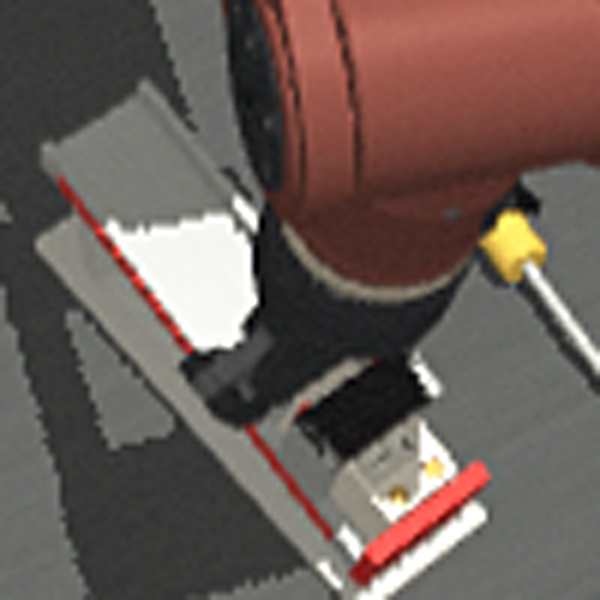

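Almost there; single-mm feeling onwards.

Emit:
play_rows(moves="0 0 0 0 -0.5 0 1; 0 0 0 0 -0.5 0 1; 0 0 0 0 -1 0 1; 0 0 0 0 -1 0 1; 0 0 0 0 -1.5 0 1; 0 0 0 0 -1.5 0 1; 0 0 0 0 -1.5 0 1; 0 0 0 0 -1.5 0 1")

```text
t: 11.62
ee_pos: [0.6409, -0.13, 0.0729]
eef_rot: [2.877, 0.001, -1.384]
ft_force: [-3.6, 0.4, 7.3]
finger_gap: 0.0351
```

```bash
python3 -c "
from tg import *
inlane('red')"
```

```text
lane xyz mm [-72.7   0.1  33.2] F lane [-5.2  1.1  6.2] t 11.62 gap 0.035070329023335185
```

Emit:
play_rows(moves="0 0 0 0 -0.5 0 1; 0 0 0 0 -0.5 0 1; 0 0 0 0 -0.5 0 1; 0 0 0 0 -1 0 1; 0 0 0 0 -1 0 1; 0 0 0 0 -1 0 1; 0 0 0 0 -1 0 1; 0 0 0 0 -1 0 1")

```text
t: 12.28
ee_pos: [0.641, -0.1299, 0.073]
eef_rot: [2.875, 0.002, -1.385]
ft_force: [-5.6, 0.4, 7.9]
finger_gap: 0.0351
```

```bash
python3 -c "
from tg import *
inlane('red')"
```

```text
lane xyz mm [-72.7   0.1  33.3] F lane [-7.3  1.4  6.2] t 12.28 gap 0.03507029839086272
```

Emit:
play_rows(moves="0 0 0 0 0.8 -0.3 1; 0 0 0 0 0.8 -0.3 0.9; 0 0 0 0 0.8 -0.3 0.8; 0 0 0 0 0.8 -0.3 0.7; 0 0 0 0 0.8 -0.3 0.6; 0 0 0 0 0.8 -0.3 0.5; 0 0 0 0 0.8 -0.3 0.4; 0 0 0 0 0.8 -0.3 0.3")

```text
t: 12.95
ee_pos: [0.6415, -0.1294, 0.0718]
eef_rot: [2.878, 0.002, -1.384]
ft_force: [-0.3, 0.3, 0.0]
finger_gap: 0.0594
```

```bash
python3 - <<'E'
from tg import *
from h import *
inlane("red")
S=Cam("scene")
S.crop(220,210,100,100,6,"pics/a8.png")
E
```

```text
lane xyz mm [-71.8   0.5  32.3] F lane [-0.2  0.4 -0. ] t 12.95 gap 0.05939918144987704
```

View pics/a8.png

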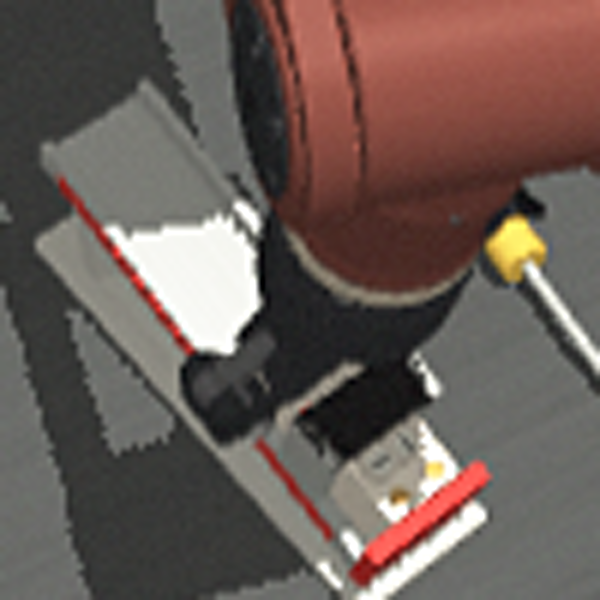

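Emit:
play_rows(moves="0 0 0 0 0 -4 0.3; 0 0 0 0 0 -12 0.2; 0 0 0 0 1 -25 0.1; 0 0 0 0 4 -42 0; 0 0 0 0 10 -62 0; 0 0 0 0 20 -84 0; 0 0 0 0 35 -108 0; 0 0 0 0 50 -130 0")

```text
t: 13.67
ee_pos: [0.6282, -0.1326, 0.2144]
eef_rot: [2.881, 0.0, -1.384]
ft_force: [0.5, 0.1, -0.4]
finger_gap: 0.0853
```

```bash
python3 - <<'E'
from tg import *
from h import *
delta(grasp("blue",.25));delta(grasp("blue",.12))
T=Cam("top");S=Cam("scene")
cv2.imwrite("pics/b1.png",np.hstack([cv2.resize(T.img[130:230,280:380],None,fx=4,fy=4,interpolation=2),cv2.resize(S.img[210:310,220:320],None,fx=4,fy=4,interpolation=2)]))
E
```

```text
t 13.67 rot [   6.7   18.1 -138.3] shift [-524.8   71.4  -17.7] F [ 0.5  0.1 -0.4] gap 0.0853
t 13.67 rot [   6.7   18.1 -138.3] shift [-524.8   38.   107.9] F [ 0.5  0.1 -0.4] gap 0.0853
```

View pics/b1.png

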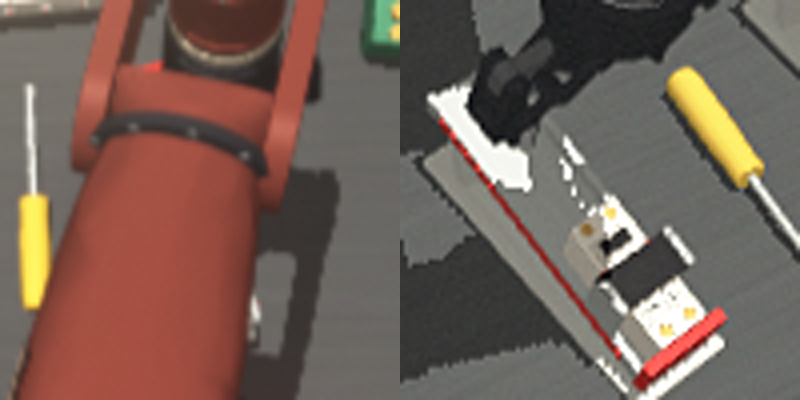

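```bash
python3 - <<'E'
from h import *
import math
T=Cam("top")
im=T.img
hsv=cv2.cvtColor(im,cv2.COLOR_BGR2HSV)
m=cv2.inRange(hsv,(20,120,120),(35,255,255)); n,l,st,ce=cv2.connectedComponentsWithStats(m)
for i in range(1,n):
    if st[i,4]>40: print(st[i],ce[i])
i=[i for i in range(1,n) if abs(ce[i][0]-138)<12 and abs(ce[i][1]-195)<30]
c=np.vstack([cv2.findContours((l==k).astype(np.uint8),0,2)[0][0] for k in i])
b=cv2.boxPoints(cv2.minAreaRect(c)); print([T.onz(p,.036).round(3) for p in b])
print([T.onz(p,.17).round(3) for p in [(182,149)]])
im2=cv2.resize(im[140:240,115:215],None,fx=6,fy=6,interpolation=2)
from tg import grasp
R,p=grasp("blue",.033)
for s in(-.0425,.0425):
  for w in(-.012,.012):
    for z in(.016,.05):
      q=p+R[:,0]*s+R[:,1]*w; q[2]=z; u,v=T.proj(q); cv2.drawMarker(im2,(int((u-115+.5)*6),int((v-140+.5)*6)),(255,0,255),0,8,1)
cv2.imwrite("pics/b2.png",im2)
E
```

```text
[123 172  29  47 732] [137.5068306  198.06557377]
[285 178   8  30 199] [288.11557789 191.88442211]
[214 259  15  51 643] [221.24261275 284.92068429]
[121 260  20  48 487] [130.53593429 285.7926078 ]
[array([0.487, 0.548, 0.036]), array([0.638, 0.536, 0.036]), array([0.629, 0.452, 0.036]), array([0.478, 0.464, 0.036])]
[array([0.683, 0.315, 0.17 ])]
```

View pics/b2.png

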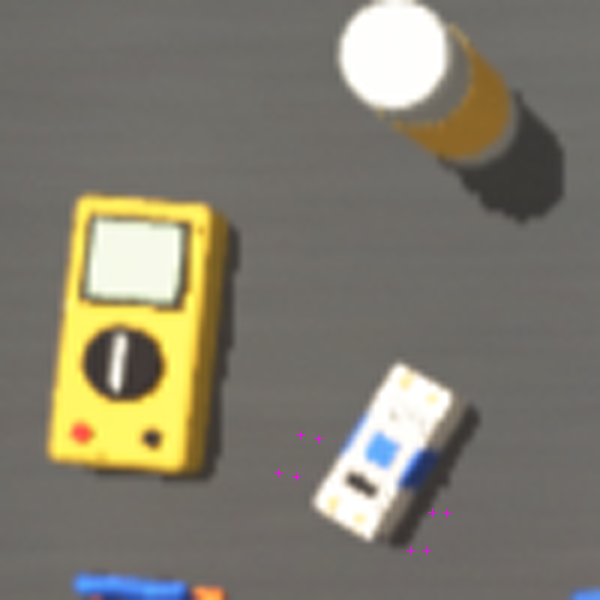

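Emit:
play_rows(moves="0.3 0.9 -6.8 -10 8 -6 0; 0.6 1.8 -13.6 -30 16 -12 0; 1 2.7 -20.4 -58 24 -18 0; 1.3 3.6 -27.2 -86 32 -24 0; 1.6 4.5 -34 -114 40 -28 0; 2 5.4 -40.8 -142 46 -30 0; 2.3 6.3 -47.6 -170 52 -30 0; 2.6 7.1 -54.4 -198 58 -30 0")

```text
t: 14.48
ee_pos: [0.5427, 0.0544, 0.2554]
eef_rot: [2.976, 0.09, -0.423]
ft_force: [0.4, 0.4, 0.5]
finger_gap: 0.0854
```

```bash
python3 -c "
from tg import *
delta(grasp('blue',.2)); print(cur()[2],cur()[1][:,2])"
```

```text
t 14.48 rot [  3.9  11.2 -83.6] shift [-193.  -266.1   29.5] F [0.4 0.4 0.5] gap 0.0854
[0.54272423 0.05444447 0.2554057 ] [-0.14877978 -0.11416605 -0.98225795]
```

Emit:
play_rows(moves="0.3 0.9 -6.8 -17 -24 2 0; 0.6 1.8 -13.6 -35 -48 5 0; 1 2.7 -20.4 -53 -73 8 0; 1.3 3.6 -27.2 -72 -99 11 0; 1.6 4.5 -34 -91 -125 14 0; 2 5.4 -40.8 -110 -151 17 0; 2.3 6.3 -47.6 -129 -177 20 0; 2.6 7.1 -54.4 -148 -203 23 0")

```text
t: 15.15
ee_pos: [0.4857, 0.2966, 0.2118]
eef_rot: [3.103, 0.062, 0.537]
ft_force: [0.9, -1.2, 0.5]
finger_gap: 0.0855
```

```bash
python3 -c "
from tg import *
delta(grasp('blue',.12))"
```

```text
t 15.15 rot [  1.2   4.  -29.2] shift [ 28.  -76.7  87.4] F [ 0.9 -1.2  0.5] gap 0.0855
```

Emit:
play_rows(moves="0.2 0.9 -6.5 6 -17 15 0; 0.5 1.8 -13 12 -34 30 0; 0.8 2.7 -19.5 18 -51 45 0; 1 3.5 -26 24 -66 60 0; 1.2 4 -29.2 28 -77 75 0; 1.2 4 -29.2 28 -77 87 0; 1.2 4 -29.2 28 -77 87 0; 1.2 4 -29.2 28 -77 87 0")

```text
t: 15.82
ee_pos: [0.4681, 0.3688, 0.1199]
eef_rot: [3.141, 0.004, 1.04]
ft_force: [0.6, 0.8, -0.1]
finger_gap: 0.0853
```

```bash
python3 - <<'E'
from tg import *
from h import *
delta(grasp("blue",.033))
T=Cam("top");S=Cam("scene")
cv2.imwrite("pics/b3.png",np.hstack([cv2.resize(T.img[160:260,130:230],None,fx=4,fy=4,interpolation=2),cv2.resize(S.img[120:220,330:430],None,fx=4,fy=4,interpolation=2)]))
E
```

```text
t 15.82 rot [ 0.   0.2 -0.4] shift [ 1.8 -1.8 86.9] F [ 0.6  0.8 -0.1] gap 0.0853
```

View pics/b3.png

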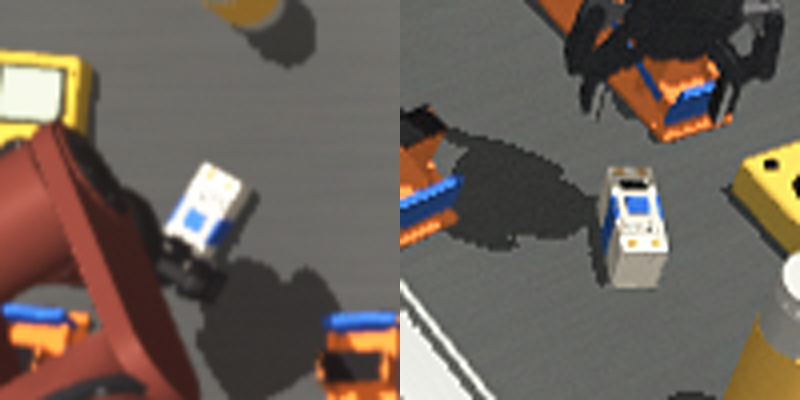

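Emit:
play_rows(moves="0 0 -0.3 2 -2 15 0; 0 0 -0.3 2 -2 30 0; 0 0 -0.3 2 -2 45 0; 0 0 -0.3 2 -2 60 0; 0 0 -0.3 2 -2 70 0; 0 0 -0.3 2 -2 80 0; 0 0 -0.3 2 -2 85 0; 0 0 -0.3 2 -2 86.5 0")

```text
t: 16.58
ee_pos: [0.4681, 0.372, 0.0341]
eef_rot: [3.14, 0.002, 1.046]
ft_force: [-0.7, 0.3, 0.4]
finger_gap: 0.0855
```

Emit:
play_rows(moves="0 0 0 0 0 0 0.2; 0 0 0 0 0 0 0.3; 0 0 0 0 0 0 0.4; 0 0 0 0 0 0 0.5; 0 0 0 0 0 0 0.6; 0 0 0 0 0 0 0.7; 0 0 0 0 0 0 0.8; 0 0 0 0 0 0 1")

```text
t: 17.25
ee_pos: [0.4688, 0.3728, 0.0357]
eef_rot: [3.139, -0.001, 1.047]
ft_force: [-1.5, -0.0, 6.0]
finger_gap: 0.0351
```

Emit:
play_rows(moves="0 0 0 0 0 0 1; 0 0 0 0 0 -3 1; 0 0 0 0 0 -8 1; 0 0 0 0 0 -15 1; 0 0 0 0 0 -25 1; 0 0 0 0 0 -35 1; 0 0 0 0 0 -45 1; 0 0 0 0 0 -55 1")

```text
t: 17.92
ee_pos: [0.4685, 0.3726, 0.0912]
eef_rot: [3.139, -0.0, 1.047]
ft_force: [0.5, -0.2, -0.7]
finger_gap: 0.0356
```

```bash
python3 - <<'E'
from tg import *
from h import *
delta(lane("blue",-.188,0,.10))
T=Cam("top");S=Cam("scene")
cv2.imwrite("pics/b4.png",np.hstack([cv2.resize(T.img[160:260,130:230],None,fx=4,fy=4,interpolation=2),cv2.resize(S.img[120:220,330:430],None,fx=4,fy=4,interpolation=2)]))
E
```

```text
t 17.92 rot [ 14.6  -4.9 -37.3] shift [-196.5  193.6  -75.7] F [ 0.5 -0.2 -0.7] gap 0.0356
```

View pics/b4.png

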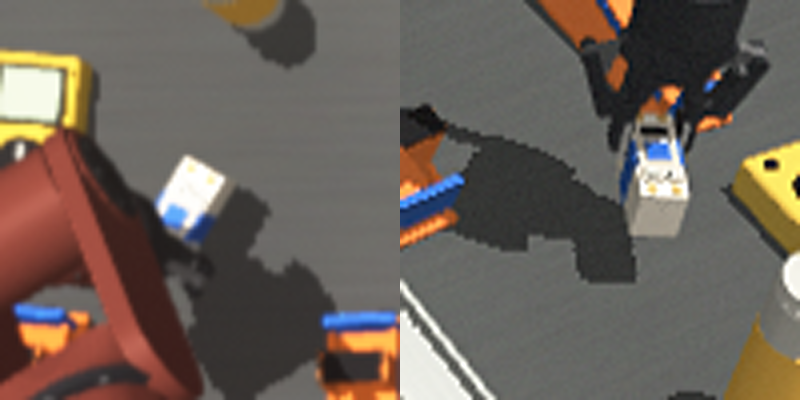

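Emit:
play_rows(moves="0.5 0 -1.5 0 0 -14 1; 1.5 -0.5 -4 -6 6 -30 1; 3 -1 -8 -18 18 -48 1; 4.5 -1.5 -12 -34 34 -66 1; 6 -2 -16 -52 52 -82 1; 8 -2.6 -20 -70 70 -94 1; 9.5 -3.2 -24 -88 88 -100 1; 11 -3.7 -28 -106 105 -102 1")

```text
t: 18.68
ee_pos: [0.5073, 0.2272, 0.1939]
eef_rot: [-2.945, 0.016, 1.542]
ft_force: [0.7, 1.2, -1.6]
finger_gap: 0.035
```

```bash
python3 -c "
from tg import *
delta(lane('blue',-.188,0,.10)); inlane('blue')"
```

```text
t 18.68 rot [ 3.7 -1.2 -9.1] shift [-120.2   38.7   21.4] F [ 0.7  1.2 -1.6] gap 0.035
lane xyz mm [-208.6  124.4  122.1] F lane [ 1.2  1.1 -1.4] t 18.68 gap 0.03495405679714985
```

Emit:
play_rows(moves="0.5 -0.2 -1.4 -16 5 0 1; 1 -0.3 -2.8 -34 11 0 1; 1.6 -0.5 -4.2 -52 17 2 1; 2.2 -0.7 -5.6 -70 23 5 1; 2.8 -0.9 -7 -88 28 9 1; 3.3 -1.1 -8.2 -104 33 14 1; 3.7 -1.2 -9.1 -115 37 19 1; 3.7 -1.2 -9.1 -120 38.5 21 1")

```text
t: 19.35
ee_pos: [0.5356, 0.1052, 0.1647]
eef_rot: [-2.875, 0.002, 1.697]
ft_force: [0.2, 0.9, -1.4]
finger_gap: 0.0349
```

```bash
python3 -c "
from tg import *
delta(lane('blue',-.188,0,.05)); inlane('blue')"
```

```text
t 19.35 rot [-0.3  0.  -0.3] shift [ 0.3  1.6 47. ] F [ 0.2  0.9 -1.4] gap 0.0349
lane xyz mm [-189.4   -0.3   97. ] F lane [ 0.7  0.8 -1.2] t 19.35 gap 0.03488351536540159
```

Emit:
play_rows(moves="0 0 0 0 1 6 1; -0.3 0 -0.3 0 1.5 14 1; -0.3 0 -0.3 0 1.5 23 1; -0.3 0 -0.3 0 1.5 32 1; -0.3 0 -0.3 0 1.5 40 1; -0.3 0 -0.3 0 1.5 44 1; -0.3 0 -0.3 0 1.5 46 1; -0.3 0 -0.3 0 1.5 46 1")

```text
t: 20.02
ee_pos: [0.5245, 0.1056, 0.1203]
eef_rot: [-2.881, -0.0, 1.704]
ft_force: [0.3, -0.8, -1.2]
finger_gap: 0.0347
```

```bash
python3 - <<'E'
from tg import *
from h import *
inlane("blue")
S=Cam("scene")
x0,y0=290,160
im=cv2.resize(S.img[y0:y0+100,x0:x0+100],None,fx=6,fy=6,interpolation=2)
R,p=cur()[1:]
Z=-R[:,2];Y=R[:,0];X=np.cross(Y,Z)
c=p+.028*X-.0357*Z
for x in(-.045,.045):
  for y in(-.018,.018):
    for z in(0,.044):
      u,v=S.proj(c+x*X+y*Y+z*Z); cv2.drawMarker(im,(int((u-x0+.5)*6),int((v-y0+.5)*6)),(255,0,255),0,10,1)
cv2.imwrite("pics/b5.png",im)
E
```

```text
lane xyz mm [-188.4    1.6   51.3] F lane [ 0.5 -0.8 -1.1] t 20.02 gap 0.034736092090765905
```

View pics/b5.png

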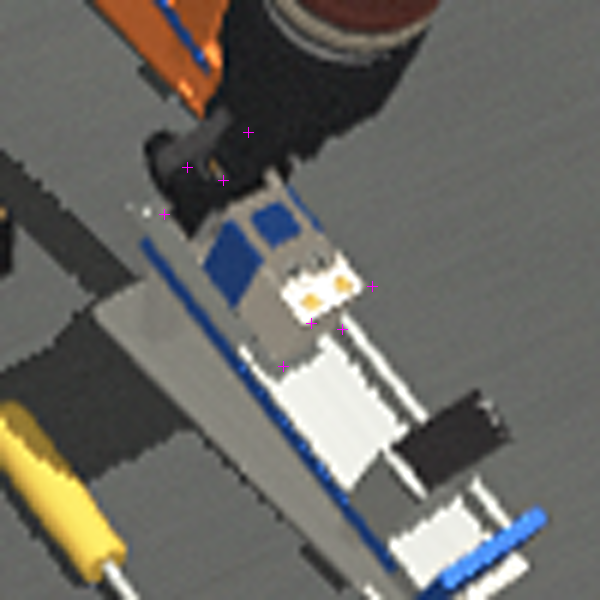

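Emit:
play_rows(moves="0 0 0 -0.5 0 2 1; 0 0 0 -1.5 0 4 1; 0 0 0 -1.5 0 7 1; 0 0 0 -1.5 0 10 1; 0 0 0 -1.5 0 12 1; 0 0 0 -1.5 0 13 1; 0 0 0 -1.5 0 14 1; 0 0 0 -1.5 0 14 1")

```text
t: 20.73
ee_pos: [0.5215, 0.1034, 0.1072]
eef_rot: [-2.881, -0.0, 1.703]
ft_force: [0.3, -0.8, -1.0]
finger_gap: 0.0351
```

```bash
python3 -c "
from tg import *
inlane('blue')"
```

```text
lane xyz mm [-188.2   -0.2   37.8] F lane [ 0.4 -0.9 -0.9] t 20.73 gap 0.03511255039791444
```

Emit:
play_rows(moves="0 0 0 0 0 0.5 1; 0 0 0 0 0 1 1; 0 0 0 0 0 1 1; 0 0 0 0 0 1.5 1; 0 0 0 0 0 1.5 1; 0 0 0 0 0 2 1; 0 0 0 0 0 2 1; 0 0 0 0 0 2 1")

```text
t: 21.4
ee_pos: [0.5212, 0.1033, 0.1055]
eef_rot: [-2.882, -0.0, 1.703]
ft_force: [-0.4, 1.2, -1.5]
finger_gap: 0.035
```

```bash
python3 -c "
from tg import *
inlane('blue')"
```

```text
lane xyz mm [-188.    -0.2   36.1] F lane [ 0.2  1.2 -1.5] t 21.4 gap 0.035013466116633585
```

Emit:
play_rows(moves="0 0 0 0 0 0.5 1; 0 0 0 0 0 0.5 1; 0 0 0 0 0 1 1; 0 0 0 0 0 1 1; 0 0 0 0 0 1.5 1; 0 0 0 0 0 1.5 1; 0 0 0 0 0 1.5 1; 0 0 0 0 0 1.5 1")

```text
t: 22.07
ee_pos: [0.5212, 0.1033, 0.105]
eef_rot: [-2.882, -0.0, 1.703]
ft_force: [-2.0, -0.1, 5.7]
finger_gap: 0.035
```

```bash
python3 -c "
from tg import *
inlane('blue')"
```

```text
lane xyz mm [-187.9   -0.2   35.6] F lane [-3.4  0.2  5. ] t 22.07 gap 0.03497038474548392
```

Emit:
play_rows(moves="0 0 0 0 5 -0.8 1; 0 0 0 0 14 -0.8 1; 0 0 0 0 26 -0.8 1; 0 0 0 0 38 -0.8 1; 0 0 0 0 50 -0.8 1; 0 0 0 0 61 -0.8 1; 0 0 0 0 68 -0.8 1; 0 0 0 0 70 -0.8 1")

```text
t: 22.73
ee_pos: [0.5894, 0.1123, 0.0868]
eef_rot: [-2.882, -0.0, 1.703]
ft_force: [-1.6, 0.3, 6.1]
finger_gap: 0.0351
```

```bash
python3 - <<'E'
from tg import *
from h import *
inlane("blue")
S=Cam("scene")
S.crop(300,170,100,100,6,"pics/b6.png")
E
```

```text
lane xyz mm [-116.7   -0.2   35.8] F lane [-3.   0.5  5.5] t 22.73 gap 0.03510551945495957
```

View pics/b6.png

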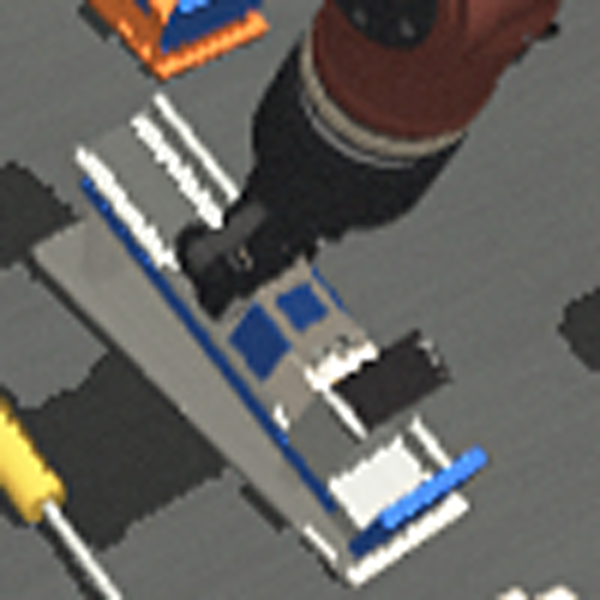

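Emit:
play_rows(moves="0 0 0 0 3 -0.4 1; 0 0 0 0 8 -0.4 1; 0 0 0 0 14 -0.4 1; 0 0 0 0 20 -0.4 1; 0 0 0 0 26 -0.4 1; 0 0 0 0 31 -0.4 1; 0 0 0 0 34 -0.4 1; 0 0 0 0 35 -0.4 1")

```text
t: 23.45
ee_pos: [0.6222, 0.1168, 0.078]
eef_rot: [-2.882, -0.0, 1.703]
ft_force: [-0.6, 0.8, 2.2]
finger_gap: 0.0349
```

Emit:
play_rows(moves="0 0 0 0 1 0 1; 0 0 0 0 2 0 1; 0 0 0 0 3 0 1; 0 0 0 0 4 0 1; 0 0 0 0 5 0 1; 0 0 0 0 5 0 1; 0 0 0 0 5 0 1; 0 0 0 0 5 0 1")

```text
t: 24.12
ee_pos: [0.6267, 0.1174, 0.0768]
eef_rot: [-2.882, -0.0, 1.703]
ft_force: [-0.4, 0.1, -0.2]
finger_gap: 0.0352
```

```bash
python3 - <<'E'
from tg import *
from h import *
inlane("blue")
S=Cam("scene")
S.crop(300,170,100,100,6,"pics/b7.png")
E
```

```text
lane xyz mm [-77.8   0.   35.9] F lane [-0.3  0.1 -0.3] t 24.12 gap 0.03519656426856006
```

View pics/b7.png

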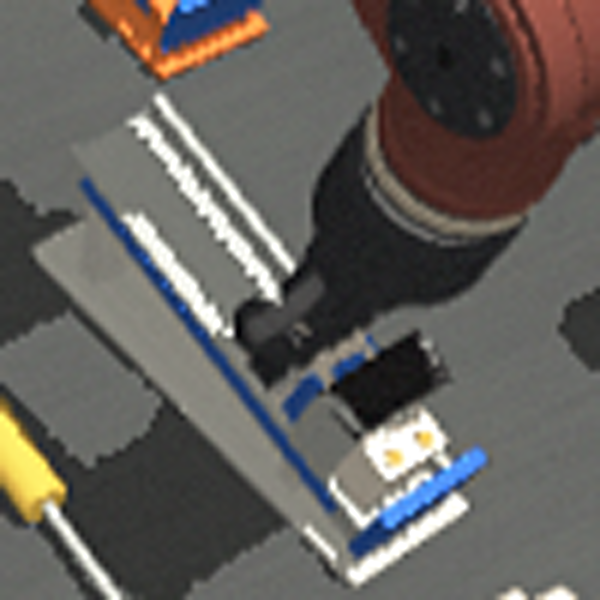

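Floor contact is light now; lower by 0.4 and feel for the stop.

Emit:
play_rows(moves="0 0 0 0 0.5 0.4 1; 0 0 0 0 1 0.4 1; 0 0 0 0 1.5 0.4 1; 0 0 0 0 2 0.4 1; 0 0 0 0 2.5 0.4 1; 0 0 0 0 3 0.4 1; 0 0 0 0 3 0.4 1; 0 0 0 0 3 0.4 1")

```text
t: 24.83
ee_pos: [0.6295, 0.1178, 0.076]
eef_rot: [-2.882, -0.0, 1.703]
ft_force: [-1.2, -0.7, 2.7]
finger_gap: 0.0347
```

Emit:
play_rows(moves="0 0 0 0 0.5 0 1; 0 0 0 0 0.5 0 1; 0 0 0 0 1 0 1; 0 0 0 0 1 0 1; 0 0 0 0 1.5 0 1; 0 0 0 0 1.5 0 1; 0 0 0 0 1.5 0 1; 0 0 0 0 1.5 0 1")

```text
t: 25.5
ee_pos: [0.6309, 0.118, 0.0756]
eef_rot: [-2.882, -0.0, 1.703]
ft_force: [-0.5, -0.1, 4.7]
finger_gap: 0.0349
```

```bash
python3 -c "
from tg import *
inlane('blue')"
```

```text
lane xyz mm [-73.4   0.   35.8] F lane [-1.7 -0.   4.4] t 25.5 gap 0.034946302209362255
```

Emit:
play_rows(moves="0 0 0 0 0.5 0 1; 0 0 0 0 0.5 0 1; 0 0 0 0 1 0 1; 0 0 0 0 1 0 1; 0 0 0 0 1.5 0 1; 0 0 0 0 1.5 0 1; 0 0 0 0 1.5 0 1; 0 0 0 0 1.5 0 1")

```text
t: 26.17
ee_pos: [0.6323, 0.1181, 0.0753]
eef_rot: [-2.882, -0.0, 1.703]
ft_force: [-1.0, -0.3, 5.0]
finger_gap: 0.0352
```

```bash
python3 -c "
from tg import *
inlane('blue')"
```

```text
lane xyz mm [-71.9   0.   35.9] F lane [-2.3 -0.1  4.5] t 26.17 gap 0.03516124753415379
```

Emit:
play_rows(moves="0 0 0 0 0.5 0 1; 0 0 0 0 0.5 0 1; 0 0 0 0 1 0 1; 0 0 0 0 1 0 1; 0 0 0 0 1.5 0 1; 0 0 0 0 1.5 0 1; 0 0 0 0 1.5 0 1; 0 0 0 0 1.5 0 1")

```text
t: 26.83
ee_pos: [0.6337, 0.1183, 0.0749]
eef_rot: [-2.882, -0.0, 1.703]
ft_force: [-0.6, -0.2, 4.0]
finger_gap: 0.035
```

```bash
python3 - <<'E'
from tg import *
from h import *
inlane("blue")
S=Cam("scene")
S.crop(300,170,100,100,6,"pics/b8.png")
E
```

```text
lane xyz mm [-70.5  -0.   35.9] F lane [-1.6 -0.2  3.7] t 26.83 gap 0.03500920386951919
```

View pics/b8.png

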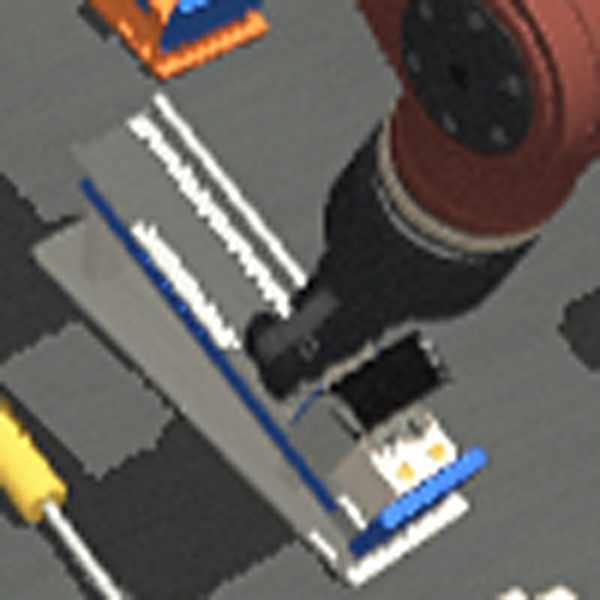

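Emit:
play_rows(moves="0 0 0 0 0.5 0 1; 0 0 0 0 0.5 0 1; 0 0 0 0 1 0 1; 0 0 0 0 1 0 1; 0 0 0 0 1.5 0 1; 0 0 0 0 1.5 0 1; 0 0 0 0 1.5 0 1; 0 0 0 0 1.5 0 1")

```text
t: 27.55
ee_pos: [0.6338, 0.1183, 0.0749]
eef_rot: [-2.878, -0.0, 1.703]
ft_force: [-5.2, -1.9, 8.5]
finger_gap: 0.0352
```

```bash
python3 - <<'E'
from tg import *
inlane("blue")
E
```

```text
lane xyz mm [-70.4  -0.   35.8] F lane [-7.4 -1.2  6.8] t 27.55 gap 0.03524319551619177
```

Emit:
play_rows(moves="0 0 0 0 -0.8 -0.3 1; 0 0 0 0 -0.8 -0.3 0.9; 0 0 0 0 -0.8 -0.3 0.8; 0 0 0 0 -0.8 -0.3 0.7; 0 0 0 0 -0.8 -0.3 0.6; 0 0 0 0 -0.8 -0.3 0.5; 0 0 0 0 -0.8 -0.3 0.4; 0 0 0 0 -0.8 -0.3 0.3")

```text
t: 28.22
ee_pos: [0.6342, 0.1184, 0.0738]
eef_rot: [-2.882, -0.0, 1.703]
ft_force: [0.4, -0.2, -0.1]
finger_gap: 0.0595
```

```bash
python3 - <<'E'
from tg import *
inlane("blue")
E
```

```text
lane xyz mm [-69.7  -0.   35. ] F lane [ 0.4 -0.3  0. ] t 28.22 gap 0.059534805610831854
```

Emit:
play_rows(moves="0 0 0 0 0 -4 0.3; 0 0 0 0 0 -12 0.2; 0 0 0 0 -1 -25 0.1; 0 0 0 0 -4 -42 0; 0 0 0 0 -10 -62 0; 0 0 0 0 -25 -84 0; 0 0 0 0 -50 -105 0; 0 0 0 0 -80 -125 0")

```text
t: 28.88
ee_pos: [0.5905, 0.1123, 0.2187]
eef_rot: [-2.885, -0.0, 1.703]
ft_force: [0.3, 1.1, 0.2]
finger_gap: 0.0855
```

```bash
python3 - <<'E'
from h import *
T=Cam("top");S=Cam("scene")
S.crop(300,170,100,100,6,"pics/b9.png")
cv2.imwrite("pics/all_s.png",S.img);cv2.imwrite("pics/all_t.png",T.img)
cv2.imwrite("pics/c1.png",np.hstack([cv2.resize(S.img[250:310,250:310],None,fx=6,fy=6,interpolation=2),cv2.resize(S.img[205:265,335:395],None,fx=6,fy=6,interpolation=2)]))
E
```

```text
(no output)
```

View pics/c1.png

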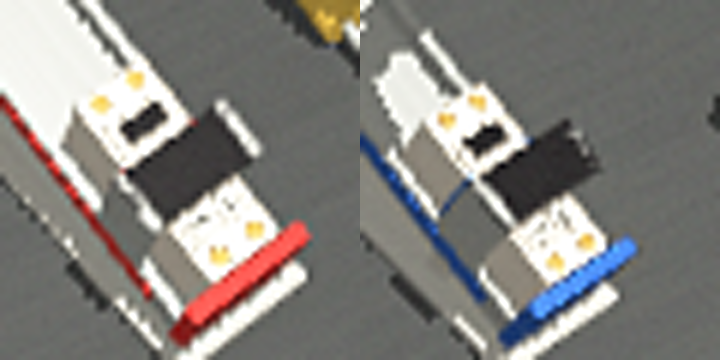

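View pics/all_t.png

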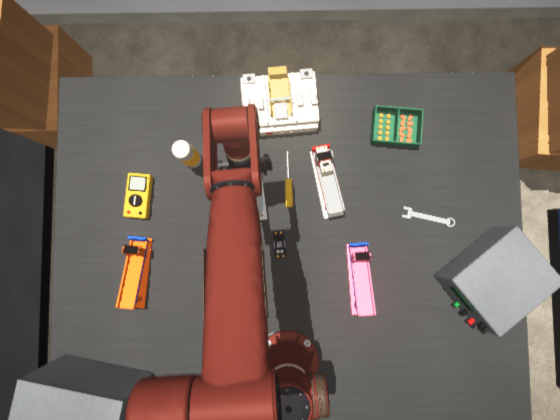

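View pics/all_s.png

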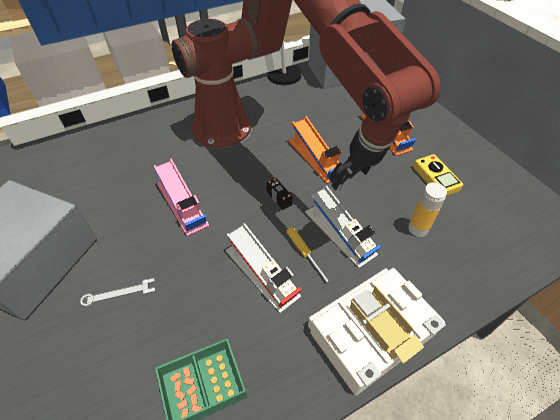

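```bash
python3 -c "
from rig import r
print(r.job_done()); print(r.get_state()['t'])"
```

```text
the job is handed in; nothing more can be done
None
the job is handed in; nothing more can be done
```

Both modules are in their own chutes, face up, under the hold-down bars and against their stops (red to red, blue to blue). The job is handed in at about 29 s of the 72 s allowed.

- **How it was done:** I gripped each module near its uphill end and lowered it onto the upper end of its lane until I felt the floor. I then slid it down until it stopped moving, with about 7 N of reaction along the lane. After that I opened the fingers and backed the arm clear.
- **Last checks:** In the final scene view both modules sit alike, leading ends at the stops and rear ends sticking out uphill of the bars. The gripper was clear and open with about 1 N or less at the wrist, and the bystanders I could see looked unmoved. The arm hid the blue lane from the top camera, so I checked that seat only in the scene view and by force.
- **Disagreement:** The blue module stopped about 2.6 mm further down than my estimated lane position. I took this as a calibration or measuring error, because the picture shows it seated the same as the red one. I did not measure the seat gaps any finer than that.

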